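# Put the striping bench in order: each thing home in its own holder

### The arm

A 6-joint arm with a two-finger parallel gripper is mounted at the origin on a cart in front of the work surface, level with it; the furniture and walls round the work are solid. World frame = base frame: x ahead of the robot, y to its left, z up, the work surface at z = 0. Lengths are in m, angles in rad, forces in N, time in s.
With the tool pointing down it reaches from about 0.25 to 0.8 m from the base axis. Payload 3.9 kg.
Tool frame: the origin (TCP) lies at the very end of the fingers, on their centre line; the grasp point (between the pads) lies 19 mm behind it (hold_point_z is the distance from the TCP to the grasp point, in m); x points along the fingers, y is the direction in which the jaws open and shut, and the axes are right-handed (so a half turn about x gives the same grasp; the last joint's range is limited). The gripper opens to 85 mm and grips with 20 to 120 N. Pads are 22 mm wide; open, the fingers measure 114 mm over their backs; the gripper's body (76 mm by 85 mm) begins 54 mm behind the grasp point. The pads swing forward as they close: fully open they stand 13 mm farther back than shut.
Start: joints at [-1.232, 0.26, -0.138, 1.173, 0, 1.571], TCP at [0.174, -0.495, 0.21] pointing down, gripper open.
Joint ranges: [-2.78, 2.78], [-0.83, 1.72], [-1.28, 1.37], [-1.9, 2.12], [-1.57, 1.48], [-3.14, 3.14]. Speed limits (rad/s): [2.57, 2.57, 3.14, 3.14, 3.14, 3.14].

### API

Orientations are given as a rotation vector (axis times angle).
In Python, from rig import state, snapshot, hand_in, hold_point_z gives the robot as it stands.
- The arm moves only by the tool drive_tool, never from a script. Its argument "plan" is a list of rows, each a list of 3 entries, a list of its own where there are three numbers: the opening in per cent of the stroke, from 0 (shut) to 100 (fully open), then the shift along the world's x, y, z in units of 60 mm (1.0 is 60 mm), then the turn, a rotation vector about the world's x, y, z in units of 10 degrees (1.0 is 10 degrees). In form: [[grip, [x, y, z], [ax, ay, az]], ...]. A call has exactly 5 rows; each row is the pose to reach, as a shift and turn from the pose measured when the call began; what a row does not reach only later rows make up. A row lasts 1/8 s, in which the tool goes at most 62.5 mm and 10.7 degrees, less where a joint would pass 70% of its speed; a pose out of reach is approached as far as the arm can. A call with a gripper value outside its range is refused whole. The fingers move at their own pace and stop on an object; the grip force is fixed at half the most. Time passes only in rows, so rows that repeat a pose let the fingers close, or fill a call up. It gives the time, the measured TCP pose, the force and the opening at its end, in the units of the state.
- state(): the state, without advancing time (a new reading comes with each control period).
- snapshot(name): name is "side" or "top"; returns a dict with "frame" (420x560x3 uint8, red, green, blue), "range_z" (420x560 float32, m along the optical axis (not along the pixel's ray), 0 where there is no reading), "fx", "fy", "cx", "cy" (pixels), "camera_from_world" (4x4, takes a point from world to camera coordinates). Camera axes: x right, y up, looking along -z (the intrinsics and any distortion apply to the point x, -y, -z); pixel columns grow to the right and rows downward; lengths in m; the calibration is good to about 2 mm. A picture is of the moment at which its call begins.
- hand_in(): hands the job in, once; it reports no verdict.
The state is a dict: "time_s": time; "qpos": joint angles; "qvel": joint speeds; "effort": joint torques, N m; "eef_pos": TCP position; "tool_rot": TCP orientation; "contact_force": force on the tool from outside, world axes, zero at the start; "ft_torque": the same for the moment, N m; "grip_width": opening from 0.0 (shut) to 1.0 (fully open).
Only numpy, scipy, OpenCV 4.12 (cv2) and the standard library are available. Lean on these libraries where they do the work, as an engineer would, in place of code of your own. Each camera call takes 0.05 s, during which the arm holds its last target. There are 200 camera calls.

### The job

Set the striping bench in order: put the large tape roll flat on the thick hub, the small tape roll flat on the thin hub, and the yellow-lidded jar that stands with them upright in the round wooden jar holder. Lay the blue brush in both notches of the brush rest, its hair over the steel drip dish so that it dries straight. Any order will do; let go of everything and leave the cork sanding block where it lies.

Things in the scene. Friction and masses are not known exactly. Their poses are not given: they have to be found in the camera images.
- tape_large_center (a point): Large roll of cream masking tape lying flat: 66 mm across, 24 mm high, round open bore 44 mm, 60 g or so. The point is its centre, half-way up (12 mm above its underside); z up. Fits the thick hub. To leave the hub free, grip it from outside, across its 66 mm.
- tape_small_center (a point): Small roll of cream masking tape lying flat: 50 mm across, 20 mm high, round open bore 26 mm, 35 g or so. The point is its centre, half-way up (10 mm above its underside); z up. Fits the thin hub. Grip it from outside, across its 50 mm.
- jar_center (a point): Closed white jar with a yellow lid, standing in front among the other things (not the one at the back of the table): 58 mm across, 50 mm high, 90 g or so. The point is its centre, half-way up (25 mm above its underside); z up. Belongs in the jar holder.
- brush_handle (a point): Striping brush, blue handle, lying flat: 170 mm long, handle 8 mm wide and high. Point: its balance point on the handle, half-way up (4 mm above the table); grip here, across the handle. x across the brush, y along it: the hair points to -y, its tip 110 mm from this point; the handle ends 60 mm away at +y. The hair (from 60 mm on) bears no load.
- brush_hairtip (a point): Tip of the hair of the blue brush, 110 mm from the balance point; same axes.
- large_hub: Thick wooden tape hub, fixed: round base 88 mm across and 9 mm thick with an upright post 34 mm in diameter in its middle, its rounded top 41 mm above the table. Origin: centre of the underside, on the table; z up. A roll that is home lies flat on the base, round the post.
- small_hub: Thin wooden tape hub, fixed: round base 68 mm across and 9 mm thick with an upright post 16 mm in diameter in its middle, its rounded top 38 mm above the table. Origin: centre of the underside, on the table; z up. A roll that is home lies flat on the base, round the post.
- jar_holder: Round wooden jar holder, fixed: an open cup 98 mm across and 22 mm high, its walls flaring from 67 mm inside at the floor to 80 mm inside at the mouth; inner floor with a cork disc 8 mm above the table. Origin: centre of the underside, on the table; z up.
- rest_seat (a point): Fixed wooden brush rest: base 178x56x8 mm, two notched uprights (10 mm thick), steel drip dish. Point: midway between the notches at their floors, 30 mm up. x: along the rest to the dish; y across; z up. Uprights at x = -32, +32 mm; notches open upward, 18 mm wide at the floor, 35 mm at the top, 14 mm higher. Dish: x +56 to +130 mm, 48 mm wide, rim 15 mm below the point.
- sanding_block: Cork sanding block on the right, a bystander: 112 x 69 x 30 mm. Origin: centre of its underside; x along its length. Leave it alone.
Mind the look-alikes: they are no part of the job. What is shaped like the part that bears tape_large_center but pink or turquoise is not meant.

How it is judged:
At the end, for the whole second after the job is handed in: Each roll flat on its own hub's base round the post and the jar upright on its holder's floor: within 9 mm of the axis, 4 mm in height, 7 degrees. The brush level in both notches (handle within 10 mm of the rest's line), hair tip 62 to 126 mm along it over the dish. All at rest (horizontal distance between tape_large_center and large_hub below 0.009 m and z of tape_large_center in the frame of large_hub between 0.017 and 0.025 m and angle between each of tape_large_center, tape_small_center, jar_center's own z axis and vertical below 0.12 rad and horizontal distance between tape_small_center and small_hub below 0.009 m and z of tape_small_center in the frame of small_hub between 0.015 and 0.023 m and horizontal distance between jar_center and jar_holder below 0.009 m and z of jar_center in the frame of jar_holder between 0.029 and 0.037 m and y of brush_handle in the frame of rest_seat between -0.01 and 0.01 m and z of brush_handle in the frame of rest_seat between -0.001 and 0.011 m and x of brush_hairtip in the frame of rest_seat between 0.062 and 0.126 m and y of brush_hairtip in the frame of rest_seat between -0.022 and 0.022 m and angle between brush_handle's own y axis and vertical between 1.42 and 1.72 rad and linear speed of each of tape_large, tape_small, jar, brush below 0.02 m/s and angular speed of each of tape_large, tape_small, jar, brush below 0.3 rad/s); the robot touches nothing.
It fails at once if the sanding block was pushed out of place (more than 20 mm) (distance of sanding_block from where it was at the start of the episode above 0.02 m).
It also fails if it takes over 102 s, if anything falls off the work surface, if the arm or the gripper's body presses on something with over 40 N, if the wrist force passes 120 N, or if a joint passes its speed limit or range.

## Working session

There is one attempt and no reset: what is moved stays moved. The work goes in short steps, Python scripts to look and compute and a tool call to move; the robot and the scene stay as the last step left them, time stands still between calls to the robot, and variables do not carry over. Pictures are saved under pics/ and viewed, about 12 in all and at most 16, crops included, and the job is handed in when it is done.

Besides the shell and the picture viewer there is one more tool, called after "Emit:" as name([rows], argument=value, ...), one row to a line, values as JSON. drive_tool: Moves the arm, as the interface text tells. Its arguments: {"type":"object","properties":{"plan":{"type":"array","items":{"type":"array"}}},"required":["plan"]}

```bash
mkdir -p pics; ls; cat > h.py <<'E'
import numpy as np, cv2
from rig import state, snapshot, hand_in, hold_point_z
def snap(n):
    s=snapshot(n); return s
def cloud(s):
    R=s["range_z"]; h,w=R.shape; u,v=np.meshgrid(np.arange(w),np.arange(h))
    p=np.stack([(u-s["cx"])/s["fx"]*R,-(v-s["cy"])/s["fy"]*R,-R,np.ones_like(R)],-1)
    P=(p@np.linalg.inv(s["camera_from_world"]).T)[...,:3]; P[R<=0]=np.nan; return P
def save(n,im): cv2.imwrite("pics/"+n+".png",im[...,::-1])
E
python3 - <<'E'
from h import *
print(state(),hold_point_z)
for n in("top","side"):
    s=snap(n); save(n+"0",s["frame"]); np.save(n+"0.npy",cloud(s)); print(n,{k:s[k] for k in s if k not in("frame","range_z")})
E
```

```text
pics
{'time_s': 0.0, 'qpos': array([-1.23199660e+00,  2.60675980e-01, -1.39398023e-01,  1.17270270e+00,
       -2.45660478e-05,  1.57079299e+00]), 'qvel': array([ 6.16123866e-04, -7.50926663e-05, -2.76923851e-04, -1.74961759e-03,
       -3.43963410e-04,  8.03621045e-04]), 'effort': array([ 6.21120143e-04, -4.05677819e+01,  2.53923154e+01,  1.88087235e-02,
       -1.87836554e-05, -2.82338824e-06]), 'eef_pos': array([ 0.17423284, -0.49446133,  0.20905821]), 'tool_rot': array([ 2.03803205,  0.35066408, -2.03877258]), 'contact_force': array([-0.13807862, -0.07043433,  0.02188045]), 'ft_torque': array([0.00205717, 0.02382071, 0.02993159]), 'grip_width': 0.9990808839951903} 0.0187
top {'fx': 389.4878656129998, 'fy': 389.4878656129998, 'cx': 281.33113547214583, 'cy': 212.6063148511629, 'camera_from_world': array([[ 0.01723842, -0.99981885, -0.00806874,  0.02328197],
       [ 0.99860133,  0.0168129 ,  0.05012686, -0.50447798],
       [-0.04998212, -0.00892157,  0.99871026, -1.21795552],
       [ 0.        ,  0.        ,  0.        ,  1.        ]])}
side {'fx': 383.67826442770246, 'fy': 383.67826442770246, 'cx': 285.79387271287993, 'cy': 211.85543159255303, 'camera_from_world': array([[ 0.99874597, -0.043687  ,  0.02445272, -0.53286681],
       [-0.00306394,  0.43416934,  0.90082606, -0.07830582],
       [-0.04997101, -0.89977132,  0.43349103, -1.07512117],
       [ 0.        ,  0.        ,  0.        ,  1.        ]])}
```

View pics/top0.png

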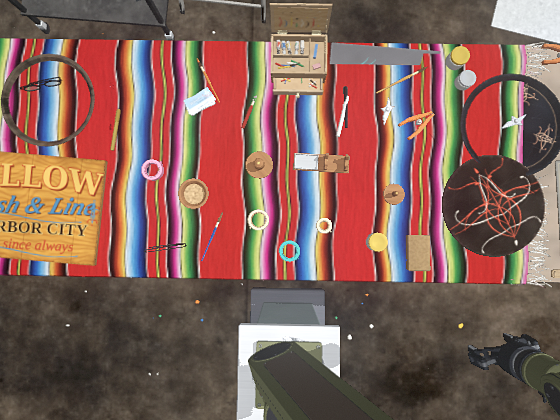

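View pics/side0.png

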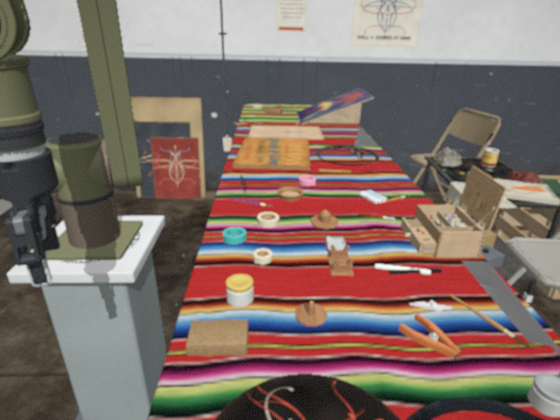

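Top view: the large cream roll is at (258,219) and its look-alikes are pink (152,170) and turquoise (289,251). The small roll is at (324,226), with the front yellow jar at (377,242) and the back one at (460,55). The blue brush runs (222,212)–(203,260). The thick hub is at (259,164), thin hub at (394,194), holder at (194,193), rest at (322,163) with its dish to the left, and the block at (419,252). Only the cream roll and the front jar fit the description. I'll confirm this in a crop and measure.

```bash
python3 - <<'E'
from h import *
im=cv2.imread("pics/top0.png"); P=np.load("top0.npy")
cv2.imwrite("pics/crop0.png",cv2.resize(im[140:275,175:435],None,fx=3,fy=3,interpolation=cv2.INTER_CUBIC))
def circ(name,u,v,rpx,zlo,zhi):
    Q=P[v-rpx:v+rpx+1,u-rpx:u+rpx+1].reshape(-1,3); Q=Q[(Q[:,2]>zlo)&(Q[:,2]<zhi)]
    (c,r)=cv2.minEnclosingCircle(Q[:,:2].astype(np.float32))
    print(name,len(Q),"mean",Q.mean(0).round(4),"mec",np.round(c,4),"r",round(r,4),"zmax",Q[:,2].max().round(4))
for a in [("large",258,219,16,.014,.035),("small",324,226,13,.012,.03),("jar",377,242,14,.042,.06),
 ("Lhub base",259,164,20,.004,.02),("Lhub post",259,164,12,.03,.05),("Shub base",394,194,16,.004,.02),("Shub post",394,194,10,.025,.05),("holder",194,193,20,.015,.03),("block",419,252,24,.02,.04)]: circ(*a)
# table level
print("table",np.nanmedian(P[200:215,270:300,2]))
# brush: blue
f=im[...,::-1].astype(int)
m=np.zeros(f.shape[:2],bool)
sub=(slice(205,265),slice(195,230))
np.set_printoptions(linewidth=250)
z=P[...,2]
print((z[205:264:2,197:230]*1000).round(0).astype(int))
# rest
print((z[146:180,290:356:1]*1000)[::2,::2].round(0).astype(int))
E
```

```text
large 197 mean [0.4812 0.1045 0.0234] mec [0.4794 0.1056] r 0.0348 zmax 0.0312
small 146 mean [ 0.4668 -0.1024  0.0192] mec [ 0.464  -0.1028] r 0.0269 zmax 0.0253
jar 290 mean [ 0.4187 -0.2642  0.0493] mec [ 0.4185 -0.2649] r 0.0295 zmax 0.0551
Lhub base 845 mean [0.6582 0.1068 0.0077] mec [0.6588 0.1072] r 0.0898 zmax 0.0188
Lhub post 85 mean [0.6563 0.1056 0.0375] mec [0.6575 0.1055] r 0.0166 zmax 0.0434
Shub base 609 mean [ 0.5705 -0.3241  0.0074] mec [ 0.5714 -0.3238] r 0.0706 zmax 0.0172
Shub post 21 mean [ 0.5703 -0.3214  0.0342] mec [ 0.5701 -0.3223] r 0.0073 zmax 0.0422
holder 317 mean [0.5611 0.3132 0.0208] mec [0.561  0.3115] r 0.0487 zmax 0.0272
block 806 mean [ 0.387  -0.3942  0.0294] mec [ 0.3872 -0.3952] r 0.0626 zmax 0.0371
table 0.003258974747092802
[[                  19                   20                   19                   23                   20                   21                    5                    4                    2                    3                    4
                     2                    2                    6                    4      
[... 28227 characters left out ...]
  -2                    5                    1                    2                    8                   -1
                    -2                    2                    6                    3                    2                    5                    8                   -3                    4                    6                    8
                     2                   -2                   -5                    3                    3                    3                    3                    3                   -2                    2                    0]]<stdin>:18: RuntimeWarning: invalid value encountered in cast
<stdin>:20: RuntimeWarning: invalid value encountered in cast
```

View pics/crop0.png

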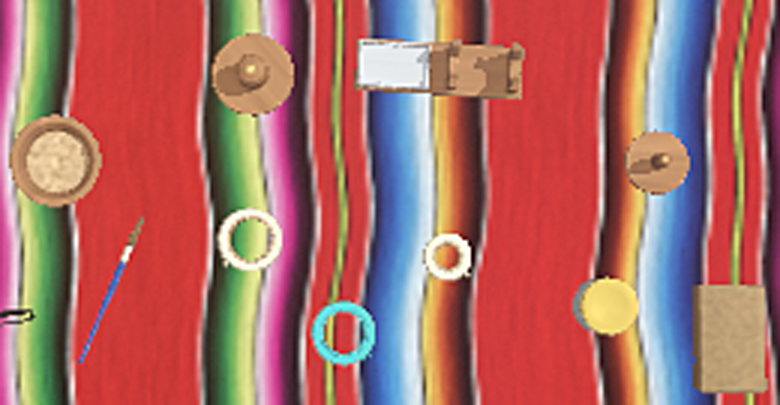

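The crop confirms the targets. In crop pixels: cream roll (250,240), small roll (447,257), jar (608,306), brush tip (142,220) to handle end (80,362), and the rest's dish to the left of the uprights. Next I'll refine by colour.

```bash
cat >> h.py <<'E'
from scipy.spatial.transform import Rotation as Ro
def onplane(s,uv,z):
    "pixels -> world at height z"
    uv=np.atleast_2d(uv).astype(float); M=np.linalg.inv(s["camera_from_world"])
    d=np.c_[(uv[:,0]-s["cx"])/s["fx"],-(uv[:,1]-s["cy"])/s["fy"],-np.ones(len(uv))]@M[:3,:3].T
    return M[:3,3]+d*((z-M[2,3])/d[:,2])[:,None]
def tool(): 
    st=state(); R=Ro.from_rotvec(st["tool_rot"]).as_matrix(); return st["eef_pos"],R,np.degrees(np.arctan2(R[1,1],R[0,1]))
def blob(s,lo,hi,box,z):
    "largest colour (HSV) blob in box u0,v0,u1,v1: outline on plane z -> enclosing circle centre, min rect"
    u0,v0,u1,v1=box; h=cv2.cvtColor(s["frame"],cv2.COLOR_RGB2HSV)[v0:v1,u0:u1]
    m=cv2.inRange(h,lo,hi); cs,_=cv2.findContours(m,cv2.RETR_EXTERNAL,cv2.CHAIN_APPROX_NONE)
    c=max(cs,key=cv2.contourArea)[:,0]+[u0,v0]; W=onplane(s,c,z)
    e=cv2.fitEllipse((W[:,:2]*1000).astype(np.float32)); return np.round(np.r_[e[0],e[1]],1),len(c)
E
python3 - <<'E'
from h import *
s=snap("top"); p,R,y=tool(); print("tool",p,"yaw of jaw",y); print(R.round(3))
cream=((0,0,190),(60,110,255))
print("large",blob(s,(15,0,200),(45,90,255),(243,204,274,235),.024))
print("small",blob(s,(10,0,200),(45,90,255),(312,214,337,239),.020))
print("jar",blob(s,(20,90,120),(32,255,255),(362,228,392,257),.050))
for n,(u,v),z in [("Lpost",(175+251/3,140+70/3),.041),("Spost",(175+661/3,140+160/3),.038)]: print(n,onplane(s,(u,v),z).round(4))
h=cv2.cvtColor(s["frame"],cv2.COLOR_RGB2HSV); m=cv2.inRange(h,(100,60,40),(135,255,255))
m[:205]=0;m[265:]=0;m[:,:198]=0;m[:,226:]=0
v,u=np.nonzero(m); W=onplane(s,np.c_[u,v],.004)
f=cv2.fitLine(W[:,:2].astype(np.float32),cv2.DIST_HUBER,0,.01,.01).ravel(); d=f[:2]*np.sign(f[0]); 
t=(W[:,:2]-f[2:])@d; print("brush",len(W),"end",f[2:]+d*t.min(),"blue front",f[2:]+d*t.max(),"heading",np.degrees(np.arctan2(d[1],d[0])),"balance from end",f[2:]+d*(t.min()+.06))
print("tip by eye",onplane(s,(175+142/3,140+220/3),.004))
P=np.load("top0.npy"); Q=P[144:182,312:356].reshape(-1,3); Q=Q[Q[:,2]>.022]; l=Q[:,1]>np.mean([Q[:,1].min(),Q[:,1].max()])
for k in(l,~l): print("upright",k.sum(),Q[k].mean(0),Q[k].min(0),Q[k].max(0))
print("dish corners",onplane(s,[(175+357/3,140+39/3),(175+357/3,140+88/3),(175+430/3,140+42/3)],.015).round(3), "base far corners",onplane(s,[(175+522/3,140+98/3)],.008).round(3))
cr=s["frame"][144:182,285:360]; save("rest",cv2.resize(cr,None,fx=10,fy=10,interpolation=cv2.INTER_CUBIC))
E
```

```text
tool [ 0.17429914 -0.49464395  0.20927213] yaw of jaw -70.5898190296196
[[-0.     0.332 -0.943]
 [ 0.001 -0.943 -0.332]
 [-1.    -0.001 -0.   ]]
large (array([483.2, 103.9,  60.6,  72.6]), 73)
small (array([ 467. , -102.6,   45.7,   46.6]), 45)
jar (array([ 417.9, -268.2,   57.7,   83. ]), 86)
Lpost [[0.6547 0.1047 0.041 ]]
Spost [[ 0.5684 -0.3201  0.038 ]]
brush 67 end [0.34924232 0.28231831] blue front [0.4545347  0.24078839] heading -21.525501 balance from end [0.40505758 0.26030339]
tip by eye [[0.49896283 0.21985073 0.004     ]]
upright 59 [ 0.66664035 -0.10445876  0.03475621] [ 0.64302713 -0.11071589  0.02293767] [ 0.69144946 -0.09901435  0.0487293 ]
upright 59 [ 0.66332577 -0.16778662  0.03536996] [ 0.64077243 -0.17434319  0.02343769] [ 0.68834981 -0.16239556  0.04943307]
dish corners [[ 0.694 -0.005  0.015]
 [ 0.642 -0.006  0.015]
 [ 0.692 -0.082  0.015]] base far corners [[ 0.635 -0.181  0.008]]
```

View pics/rest.png

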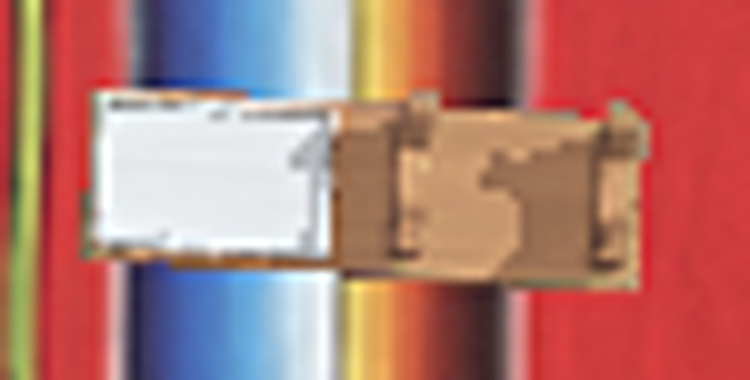

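The rest's uprights are about 63 mm apart (64 expected). Its centre is (0.665,-0.136), with the dish heading about 88°. The brush heads -22° with its balance point near (0.401,0.260). Jar first.

Emit:
drive_tool([
  [100, [1.5, 1.3, -0.2], [0, 0, 0]],
  [100, [2.5, 2.3, -0.6], [0, 0, 0]],
  [100, [3.3, 3.1, -1.0], [0, 0, 0]],
  [100, [4.07, 3.83, -1.4], [0, 0, 0]],
  [100, [4.07, 3.83, -1.6], [0, 0, 0]],
])

```text
time_s: 0.78
eef_pos: [0.3946, -0.2882, 0.129]
tool_rot: [2.039, 0.349, -2.037]
contact_force: [1.1, -0.7, -0.1]
grip_width: 1.004
```

```bash
python3 -c "
from h import *
print(state()['qpos'],tool()[0],tool()[2])"
```

```text
[-6.31470173e-01  2.49178020e-01 -3.74684648e-01  9.46493713e-01
  8.41950114e-04  2.17125973e+00] [ 0.39457201 -0.28822116  0.12895299] -70.58458063624569
```

Emit:
drive_tool([
  [100, [0.4, 0.395, -0.5], [0, 0, 0]],
  [100, [0.4, 0.395, -1.1], [0, 0, 0]],
  [100, [0.4, 0.395, -1.78], [0, 0, 0]],
  [100, [0.4, 0.395, -1.78], [0, 0, 0]],
  [0, [0.4, 0.395, -1.78], [0, 0, 0]],
])

```text
time_s: 1.4
eef_pos: [0.419, -0.265, 0.0231]
tool_rot: [2.039, 0.348, -2.036]
contact_force: [0.5, -0.6, 0.4]
grip_width: 0.817
```

Emit:
drive_tool([
  [0, [0, 0, 0], [0, 0, 0]],
  [0, [0, 0, 0], [0, 0, 0]],
  [0, [0, 0, 0], [0, 0, 0]],
  [0, [0, 0, 0.5], [0, 0, 0]],
  [0, [0, 0, 1.5], [0, 0, 0]],
])

```text
time_s: 2.02
eef_pos: [0.4179, -0.2645, 0.1141]
tool_rot: [2.038, 0.349, -2.038]
contact_force: [0.6, -0.1, 0.3]
grip_width: -0.001
```

Nothing held, so I'll look.

```bash
python3 - <<'E'
from h import *
s=snap("side"); a=s["frame"]; t=snap("top"); b=t["frame"][170:270,330:450]
save("jar1",np.hstack([cv2.resize(a[200:380,150:330],(400,400)),cv2.resize(b,(400,400))]))
P=cloud(t); Q=P[205:272,345:405].reshape(-1,3); Q=Q[(Q[:,2]>.04)&(Q[:,2]<.058)]; print(np.median(Q,0),len(Q))
E
```

```text
[ 0.42990016 -0.25773746  0.04966505] 149
```

View pics/jar1.png

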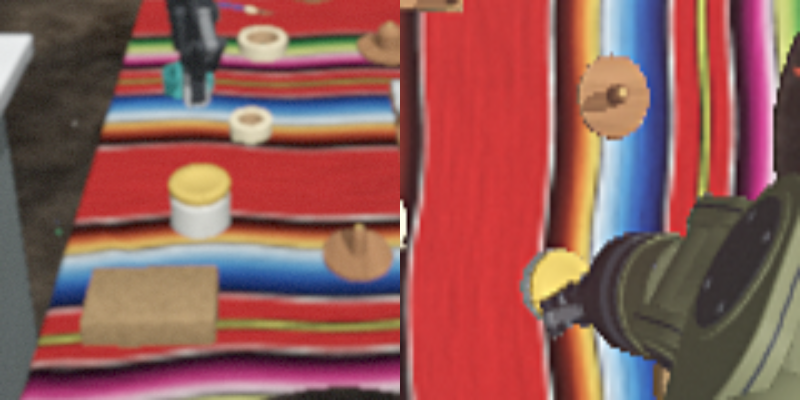

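```bash
python3 - <<'E'
from h import *
s=snap("side"); 
h0=cv2.imread("pics/side0.png")[...,::-1].copy()
for n,f in(("before",h0),("now",s["frame"])):
    h=cv2.cvtColor(f,cv2.COLOR_RGB2HSV); m=cv2.inRange(h,(20,100,120),(32,255,255)); m[:265]=0;m[310:]=0;m[:,:215]=0;m[:,270:]=0
    v,u=np.nonzero(m); print(n,len(u),u.min(),u.max(),v.min(),v.max(),onplane(s,(u.mean(),v.mean()),.05)); 
P0=np.load("side0.npy");P=cloud(s)
for p in(P0,P):
    Q=p[265:312,215:270].reshape(-1,3);Q=Q[(Q[:,2]>.044)&(Q[:,2]<.06)];print(np.nanmedian(Q,0),len(Q))
M=np.r_[tool()[0],1]; c=s["camera_from_world"]@M; print("TCP px side",s["cx"]-s["fx"]*c[0]/c[2],s["cy"]+s["fy"]*c[1]/c[2])
E
```

```text
before 472 215 269 274 309 [[ 0.42196568 -0.28957789  0.05      ]]
now 464 215 269 274 309 [[ 0.42262032 -0.28888346  0.05      ]]
[ 0.41855178 -0.27078806  0.05054174] 389
[ 0.41950587 -0.27272911  0.05059659] 397
TCP px side 239.88269830837342 254.47379450248752
```

Emit:
drive_tool([
  [100, [0.02, -0.03, 0], [0, 0, 0]],
  [100, [0.02, -0.03, 0], [0, 0, 0]],
  [100, [0.02, -0.03, 0], [0, 0, 0]],
  [100, [0.02, -0.03, 0], [0, 0, 0]],
  [100, [0.02, -0.03, -0.7], [0, 0, 0]],
])

```text
time_s: 2.8
eef_pos: [0.4268, -0.2711, 0.0779]
tool_rot: [2.048, 0.334, -2.017]
contact_force: [-0.3, -0.4, 0.0]
grip_width: 1.001
```

Emit:
drive_tool([
  [100, [0, 0, -0.4], [0, 0, 0]],
  [100, [0, 0, -0.9], [0, 0, 0]],
  [100, [0, 0, -0.97], [0, 0, 0]],
  [0, [0, 0, -0.97], [0, 0, 0]],
  [0, [0, 0, -0.97], [0, 0, 0]],
])

```text
time_s: 3.42
eef_pos: [0.4275, -0.2713, 0.0214]
tool_rot: [2.049, 0.334, -2.016]
contact_force: [-1.9, 2.4, 7.1]
grip_width: 0.643
```

Emit:
drive_tool([
  [0, [0, 0, 0], [0, 0, 0]],
  [0, [0, 0, 0], [0, 0, 0]],
  [0, [0, 0, 0], [0, 0, 0]],
  [0, [0, 0, 0], [0, 0, 0]],
  [0, [0, 0, 0], [0, 0, 0]],
])

```text
time_s: 4.05
eef_pos: [0.4281, -0.2715, 0.0217]
tool_rot: [2.05, 0.333, -2.014]
contact_force: [0.4, -0.2, 2.3]
grip_width: 0.634
```

```bash
python3 - <<'E'
from h import *
s=snap("side"); t=snap("top"); b=t["frame"][200:270,340:440]
save("jar2",np.hstack([cv2.resize(s["frame"][190:340,170:320],(400,400)),cv2.resize(b,(571,400))[:,:400]]))
E
```

```text
(no output)
```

View pics/jar2.png

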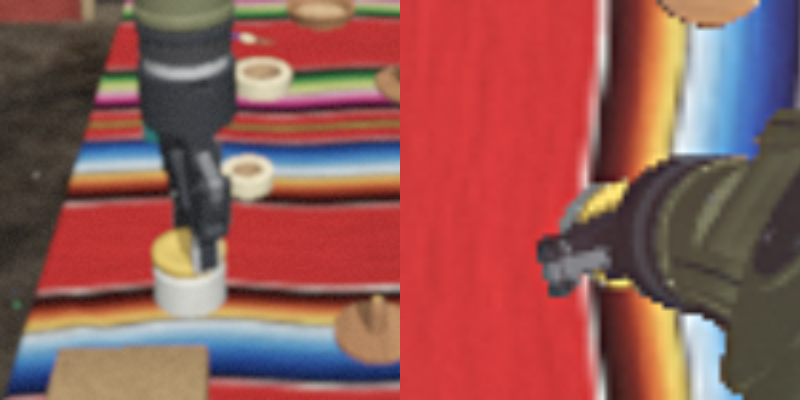

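```bash
cat >> h.py <<'E'
def fix():
    "rotation vector (10deg units, world) that makes the tool point straight down keeping yaw"
    p,R,y=tool(); c,s_=np.cos(np.radians(y)),np.sin(np.radians(y))
    D=np.array([[0,c,s_*-1],[0,s_,c],[-1,0,0]]); D[:,2]=np.cross(D[:,0],D[:,1])
    return (Ro.from_matrix(D@R.T).as_rotvec(degrees=True)/10).round(2)
E
python3 -c "
from h import *
p,R,y=tool();print(p,y,R.round(3),fix(),state()['qpos'].round(3))"
```

```text
[ 0.42801144 -0.27155666  0.02169766] -70.61815682041045 [[ 0.019  0.332 -0.943]
 [-0.01  -0.943 -0.332]
 [-1.     0.016 -0.015]] [ 0.06  0.11 -0.  ] [-5.660e-01  3.740e-01 -5.170e-01  6.580e-01  2.000e-03  2.237e+00]
```

Emit:
drive_tool([
  [100, [0, 0, 0], [0, 0, 0]],
  [100, [0, 0, 0], [0, 0, 0]],
  [100, [-0.15, 0.08, 0], [0.06, 0.11, 0]],
  [100, [-0.15, 0.08, -0.13], [0.06, 0.11, 0]],
  [100, [-0.15, 0.08, -0.13], [0.06, 0.11, 0]],
])

```text
time_s: 4.78
eef_pos: [0.4183, -0.2663, 0.013]
tool_rot: [2.037, 0.349, -2.039]
contact_force: [-0.1, 0.3, -0.7]
grip_width: 1.004
```

Emit:
drive_tool([
  [0, [0, 0, 0], [0, 0, 0]],
  [0, [0, 0, 0], [0, 0, 0]],
  [0, [0, 0, 0], [0, 0, 0]],
  [0, [0, 0, 0], [0, 0, 0]],
  [0, [0, 0, 0], [0, 0, 0]],
])

```text
time_s: 5.4
eef_pos: [0.4187, -0.2667, 0.0138]
tool_rot: [2.038, 0.348, -2.038]
contact_force: [-1.4, 0.1, 5.9]
grip_width: 0.659
```

Emit:
drive_tool([
  [0, [0, 0, 0.2], [0, 0, 0]],
  [0, [0, 0, 0.5], [0, 0, 0]],
  [0, [0, 0, 0.9], [0, 0, 0]],
  [0, [0, 0, 1.2], [0, 0, 0]],
  [0, [0, 0, 1.2], [0, 0, 0]],
])

```text
time_s: 6.02
eef_pos: [0.42, -0.2674, 0.0875]
tool_rot: [2.039, 0.346, -2.034]
contact_force: [-1.0, -0.3, -0.4]
grip_width: 0.656
```

```bash
python3 - <<'E'
from h import *
print(tool()[0],tool()[2],fix())
s=snap("side")
save("jar3",cv2.resize(s["frame"][190:340,170:320],(450,450)))
E
```

```text
[ 0.41999923 -0.26743835  0.08745024] -70.61333139426574 [ 0.01  0.02 -0.  ]
```

View pics/jar3.png

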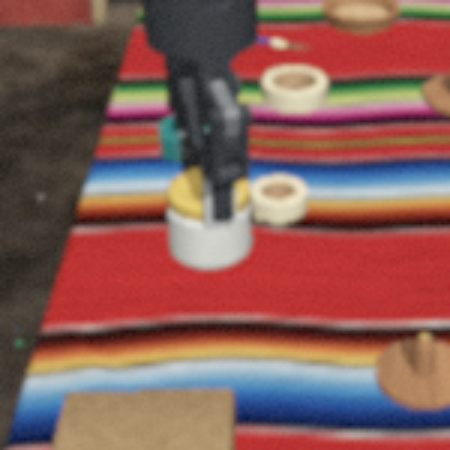

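Jar held (width 0.656, fingertips about 30 mm above its bottom). Carrying it to the holder.

Emit:
drive_tool([
  [0, [0.2, 0.8, 0.1], [0, 0, 0.6]],
  [0, [0.4, 1.7, 0.1], [0, 0, 1.3]],
  [0, [0.6, 2.6, 0.1], [0, 0, 2.0]],
  [0, [0.9, 3.5, 0.1], [0, 0, 2.7]],
  [0, [1.2, 4.2, 0.1], [0, 0, 3.0]],
])

```text
time_s: 6.7
eef_pos: [0.4905, -0.0128, 0.0914]
tool_rot: [1.707, 0.789, -1.708]
contact_force: [1.2, -1.2, -1.3]
grip_width: 0.658
```

Emit:
drive_tool([
  [0, [0.2, 0.9, 0], [0, 0, 0.6]],
  [0, [0.5, 1.8, 0], [0, 0, 1.3]],
  [0, [0.7, 2.7, 0], [0, 0, 2.0]],
  [0, [0.9, 3.6, 0], [0, 0, 2.7]],
  [0, [1.1, 4.3, 0], [0, 0, 3.0]],
])

```text
time_s: 7.32
eef_pos: [0.5558, 0.2472, 0.09]
tool_rot: [1.338, 1.12, -1.342]
contact_force: [0.9, -0.2, -0.4]
grip_width: 0.656
```

Emit:
drive_tool([
  [0, [0.05, 0.6, 0], [0, 0, 0]],
  [0, [0.09, 1.08, 0], [0, 0, 0]],
  [0, [0.09, 1.08, 0], [0, 0, 0]],
  [0, [0.09, 1.08, 0], [0, 0, 0]],
  [0, [0.09, 1.08, 0], [0, 0, 0]],
])

```text
time_s: 7.95
eef_pos: [0.5608, 0.3107, 0.0896]
tool_rot: [1.337, 1.12, -1.344]
contact_force: [-0.3, -1.3, -0.5]
grip_width: 0.657
```

```bash
python3 - <<'E'
from h import *
print(tool()[0],tool()[2],fix(),state()['qpos'].round(2))
t=snap("top"); P=cloud(t)
C=np.linalg.inv(t["camera_from_world"])[:3,3]; print("cam",C)
Q=P[160:225,160:230].reshape(-1,3); Q=Q[(Q[:,2]>.014)&(Q[:,2]<.027)]; print("holder vis",Q.mean(0),Q.min(0),Q.max(0))
save("hold1",np.hstack([cv2.resize(t["frame"][160:225,160:235],(450,390)),cv2.resize(snap("side")["frame"][150:230,250:330],(390,390))]))
E
```

```text
[0.56077141 0.31066786 0.08956656] -10.298593399346812 [ 0.01 -0.02 -0.  ] [ 0.51  0.53 -0.04  1.01  0.    2.26]
cam [0.44249503 0.02089342 1.24186044]
holder vis [0.55669368 0.29473134 0.0205904 ] [0.51335056 0.26346215 0.01418616] [0.60834593 0.34147246 0.02689124]
```

View pics/hold1.png

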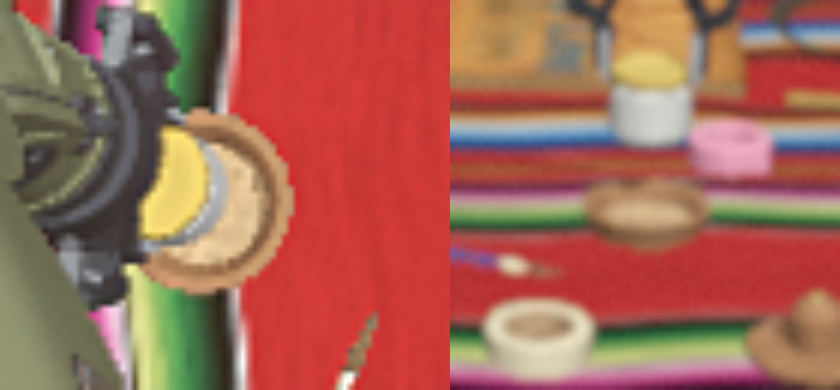

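Side view: the jar hangs directly over the holder, jar at (651,110) and cup at (648,210). Lowering.

Emit:
drive_tool([
  [0, [0, 0.02, -0.4], [0, 0, 0]],
  [0, [0, 0.02, -0.7], [0, 0, 0]],
  [0, [0, 0.02, -0.95], [0, 0, 0]],
  [0, [0, 0.02, -1.11], [0, 0, 0]],
  [0, [0, 0.02, -1.11], [0, 0, 0]],
])

```text
time_s: 8.68
eef_pos: [0.5611, 0.3119, 0.0231]
tool_rot: [1.338, 1.119, -1.344]
contact_force: [0.3, -0.8, -0.4]
grip_width: 0.652
```

Emit:
drive_tool([
  [100, [0, 0, 0], [0, 0, 0]],
  [100, [0, 0, 0], [0, 0, 0]],
  [100, [0, 0, 0], [0, 0, 0]],
  [100, [0, 0, 0.8], [0, 0, 0]],
  [100, [0, 0, 1.2], [0, 0, 0]],
])

```text
time_s: 9.3
eef_pos: [0.5622, 0.3125, 0.0975]
tool_rot: [1.34, 1.119, -1.341]
contact_force: [0.4, 0.3, 0.1]
grip_width: 1.002
```

Emit:
drive_tool([
  [100, [-0.5, -0.15, 0], [0, 0, 0.9]],
  [100, [-1.1, -0.35, 0], [0, 0, 1.9]],
  [60, [-1.8, -0.55, 0], [0, 0, 2.9]],
  [40, [-2.4, -0.75, -0.2], [0, 0, 3.9]],
  [40, [-2.6, -0.85, -0.3], [0, 0, 4.8]],
])

```text
time_s: 9.93
eef_pos: [0.4032, 0.2602, 0.0793]
tool_rot: [0.706, 1.454, -0.71]
contact_force: [0.2, 0.1, 0.8]
grip_width: 0.403
```

```bash
python3 - <<'E'
from h import *
print(tool()[0],tool()[2],fix(),state()['qpos'].round(2))
t=snap("top"); P=cloud(t)
Q=P[175:205,178:200+10].reshape(-1,3); Q=Q[(Q[:,2]>.05)&(Q[:,2]<.066)]; print("jar top",Q.mean(0),Q.min(0),Q.max(0),len(Q))
E
```

```text
[0.40316976 0.2602232  0.07927226] 38.03686982318128 [ 0.01 -0.01  0.  ] [ 0.57  0.28 -0.47  0.82  0.    1.48]
jar top [0.56054145 0.31310752 0.05744229] [0.53235897 0.28483612 0.05053308] [0.58833164 0.34249367 0.0635835 ] 286
```

Emit:
drive_tool([
  [40, [-0.03, 0, 0], [0, 0, 1.0]],
  [40, [-0.03, 0, -0.4], [0, 0, 2.0]],
  [30, [-0.03, 0, -0.8], [0, 0, 3.0]],
  [30, [-0.03, 0, -1.2], [0, 0, 3.0]],
  [30, [-0.03, 0, -1.2], [0, 0, 3.0]],
])

```text
time_s: 10.6
eef_pos: [0.3994, 0.2588, 0.0056]
tool_rot: [0.295, 1.553, -0.305]
contact_force: [-0.8, -0.8, -0.8]
grip_width: 0.3
```

```bash
python3 - <<'E'
from h import *
print(tool()[0],tool()[2],fix(),state()['grip_width'])
t=snap("top"); s=snap("side")
save("br1",np.hstack([cv2.resize(t["frame"][200:270,185:255],(420,420),interpolation=cv2.INTER_CUBIC),cv2.resize(s["frame"][180:230,220:290],(588,420))[:,:380]]))
E
```

```text
[0.39935083 0.258804   0.0056217 ] 68.10493183442308 [ 0.03 -0.03  0.  ] 0.3004174040588849
```

View pics/br1.png

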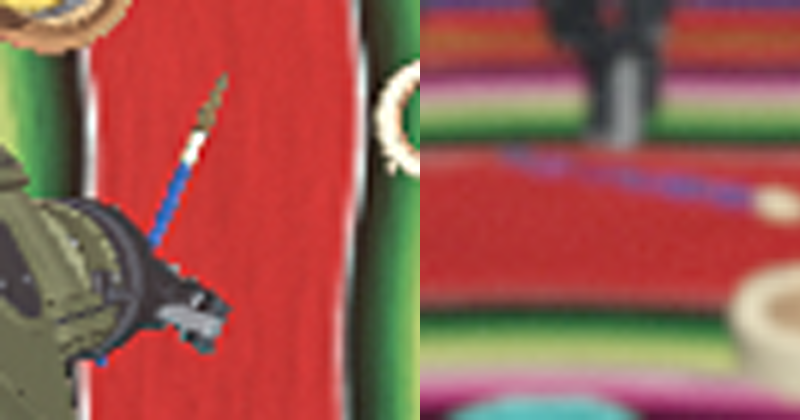

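```bash
python3 - <<'E'
from h import *
p=tool()[0]; print(p)
for n,box in(("top",(245,265,208,226)),("side",(180,200,236,256))):
    s=snap(n); P=cloud(s); v0,v1,u0,u1=box
    c=s["camera_from_world"]@np.r_[p,1]; print(n,"TCP px",s["cx"]-s["fx"]*c[0]/c[2],s["cy"]+s["fy"]*c[1]/c[2])
    f=s["frame"][v0:v1,u0:u1].astype(int); Q=P[v0:v1,u0:u1]; m=(f.max(-1)-f.min(-1)<40)&(Q[...,2]>.008)
    v,u=np.nonzero(m)
    for k in np.argsort(-v)[:14]: print(u[k]+u0,v[k]+v0,(Q[v[k],u[k]]*1000).round(0),f[v[k],u[k]])
E
```

```text
[0.4008233  0.25978918 0.00721182]
top TCP px 208.80701594378291 244.02991006784208
220 257 [368. 205. 121.] [122  95  92]
219 257 [368. 207. 124.] [58 85 90]
218 257 [368. 210. 126.] [ 69  95 104]
217 257 [369. 212. 130.] [55 87 94]
218 256 [371. 209. 127.] [ 91  97 103]
216 256 [371. 215. 128.] [31 48 52]
217 256 [371. 212. 129.] [68 77 82]
219 256 [371. 207. 126.] [73 85 94]
220 255 [374. 204. 126.] [150 137 143]
217 255 [374. 212. 131.] [77 75 81]
215 255 [374. 219. 120.] [61 75 79]
214 255 [374. 221. 124.] [127 151 148]
216 255 [374. 216. 123.] [44 43 44]
218 255 [374. 209. 131.] [123 125 130]
side TCP px 244.2016505726797 200.3503157360957
241 196 [392. 239.  32.] [100  91  89]
244 196 [402. 240.  32.] [141 140 138]
243 196 [398. 241.  32.] [131 127 125]
242 196 [395. 241.  31.] [112 103 104]
240 195 [388. 246.  33.] [84 92 88]
245 195 [405. 241.  35.] [138 144 141]
243 195 [399. 235.  38.] [119 122 122]
244 195 [402. 238.  37.] [142 146 146]
242 195 [395. 237.  37.] [86 88 88]
239 195 [385. 246.  33.] [73 95 78]
241 195 [391. 245.  34.] [85 88 88]
240 194 [389. 238.  40.] [72 82 76]
244 194 [402. 242.  39.] [148 149 150]
245 194 [405. 240.  40.] [146 151 147]
```

Side depth puts the fingertips about 20 mm above the reported TCP, which also explains the first missed jar grip. I'll descend carefully and watch the force.

Emit:
drive_tool([
  [30, [0, 0, -0.05], [0, 0, 0]],
  [30, [0, 0, -0.1], [0, 0, 0]],
  [30, [0, 0, -0.15], [0, 0, 0]],
  [30, [0, 0, -0.18], [0, 0, 0]],
  [30, [0, 0, -0.18], [0, 0, 0]],
])

```text
time_s: 11.42
eef_pos: [0.401, 0.2599, -0.0033]
tool_rot: [0.296, 1.55, -0.302]
contact_force: [0.2, -0.2, -0.4]
grip_width: 0.305
```

```bash
cat > tip.py <<'E'
from h import *
import sys
p=tool()[0]; print(p,tool()[2],fix(),state()["contact_force"].round(1),state()["grip_width"])
s=snap("side"); P=cloud(s); c=s["camera_from_world"]@np.r_[p,1]; u=int(s["cx"]-s["fx"]*c[0]/c[2]); v=int(s["cy"]+s["fy"]*c[1]/c[2])
for r in range(v-8,v+6):
    print(r,[tuple((P[r,k]*1000).round().astype(int))+tuple(s["frame"][r,k]//10) for k in range(u-3,u+4,2)])
E
python3 tip.py
```

```text
[ 0.40102645  0.25992885 -0.00329304] 68.16579071860494 [ 0.02 -0.01 -0.  ] [ 0.2 -0.2 -0.4] 0.30540330795779336
195 [(np.int64(392), np.int64(235), np.int64(38), np.uint8(5), np.uint8(5), np.uint8(6)), (np.int64(399), np.int64(238), np.int64(36), np.uint8(10), np.uint8(10), np.uint8(11)), (np.int64(405), np.int64(240), np.int64(36), np.uint8(14), np.uint8(14), np.uint8(14)), (np.int64(410), np.int64(271), np.int64(23), np.uint8(5), np.uint8(6), np.uint8(6))]
196 [(np.int64(392), np.int64(236), np.int64(34), np.uint8(4), np.uint8(5), np.uint8(5)), (np.int64(399), np.int64(237), np.int64(33), np.uint8(10), np.uint8(10), np.uint8(10)), (np.int64(405), np.int64(243), np.int64(31), np.uint8(14), np.uint8(14), np.uint8(14)), (np.int64(408), np.int64(307), np.int64(3), np.uint8(7), np.uint8(7), np.uint8(6))]
197 [(np.int64(392), np.int64(239), np.int64(29), np.uint8(6), np.uint8(6), np.uint8(6)), (np.int64(399), np.int64(231), np.int64(32), np.uint8(10), np.uint8(11), np.uint8(11)), (np.int64(405), np.int64(239), np.int64(29), np.uint8(15), np.uint8(15), np.uint8(15)), (np.int64(409), np.i
[... 3181 characters left out ...]
uint8(4))]
207 [(np.int64(393), np.int64(210), np.int64(5), np.uint8(18), np.uint8(5), np.uint8(5)), (np.int64(400), np.int64(209), np.int64(6), np.uint8(18), np.uint8(5), np.uint8(5)), (np.int64(406), np.int64(205), np.int64(8), np.uint8(18), np.uint8(4), np.uint8(4)), (np.int64(413), np.int64(207), np.int64(6), np.uint8(18), np.uint8(5), np.uint8(5))]
208 [(np.int64(393), np.int64(203), np.int64(5), np.uint8(18), np.uint8(5), np.uint8(5)), (np.int64(400), np.int64(202), np.int64(5), np.uint8(18), np.uint8(5), np.uint8(5)), (np.int64(407), np.int64(196), np.int64(8), np.uint8(17), np.uint8(4), np.uint8(4)), (np.int64(413), np.int64(203), np.int64(5), np.uint8(18), np.uint8(4), np.uint8(4))]
```

Emit:
drive_tool([
  [30, [0, 0, -0.05], [0, 0, 0]],
  [30, [0, 0, -0.1], [0, 0, 0]],
  [30, [0, 0, -0.15], [0, 0, 0]],
  [30, [0, 0, -0.15], [0, 0, 0]],
  [30, [0, 0, -0.15], [0, 0, 0]],
])

```text
time_s: 12.1
eef_pos: [0.4011, 0.26, -0.0122]
tool_rot: [0.296, 1.55, -0.302]
contact_force: [1.4, 0.0, 0.2]
grip_width: 0.297
```

Emit:
drive_tool([
  [0, [0, 0, 0], [0, 0, 0]],
  [0, [0, 0, 0], [0, 0, 0]],
  [0, [0, 0, 0], [0, 0, 0]],
  [0, [0, 0, 0], [0, 0, 0]],
  [0, [0, 0, 0], [0, 0, 0]],
])

```text
time_s: 12.72
eef_pos: [0.4011, 0.26, -0.0122]
tool_rot: [0.296, 1.55, -0.302]
contact_force: [0.2, 0.4, 0.2]
grip_width: -0.0
```

Emit:
drive_tool([
  [30, [0, 0, 0], [0, 0, 0]],
  [30, [0, 0, 0], [0, 0, 0]],
  [30, [0, 0, -0.05], [0, 0, 0]],
  [30, [0, 0, -0.08], [0, 0, 0]],
  [30, [0, 0, -0.08], [0, 0, 0]],
])

```text
time_s: 13.35
eef_pos: [0.401, 0.2599, -0.0172]
tool_rot: [0.296, 1.551, -0.302]
contact_force: [0.4, -0.5, 0.1]
grip_width: 0.295
```

Emit:
drive_tool([
  [0, [0, 0, 0], [0, 0, 0]],
  [0, [0, 0, 0], [0, 0, 0]],
  [0, [0, 0, 0], [0, 0, 0]],
  [0, [0, 0, 0], [0, 0, 0]],
  [0, [0, 0, 0], [0, 0, 0]],
])

```text
time_s: 13.98
eef_pos: [0.401, 0.2599, -0.0171]
tool_rot: [0.296, 1.55, -0.302]
contact_force: [-0.8, -1.4, 3.6]
grip_width: 0.064
```

Emit:
drive_tool([
  [25, [0, 0, 0], [0, 0, 0]],
  [25, [0, 0, 0], [0, 0, 0]],
  [25, [0, 0, -0.05], [0, 0, 0]],
  [25, [0, 0, -0.05], [0, 0, 0]],
  [0, [0, 0, -0.05], [0, 0, 0]],
])

```text
time_s: 14.6
eef_pos: [0.4009, 0.2599, -0.0201]
tool_rot: [0.296, 1.551, -0.302]
contact_force: [0.3, -0.3, 1.4]
grip_width: 0.067
```

Emit:
drive_tool([
  [0, [0, 0, 0], [0, 0, 0]],
  [0, [0, 0, 0], [0, 0, 0]],
  [0, [0, 0, 0], [0, 0, 0]],
  [0, [0, 0, 0], [0, 0, 0]],
  [0, [0, 0, 0], [0, 0, 0]],
])

```text
time_s: 15.22
eef_pos: [0.4009, 0.2599, -0.0201]
tool_rot: [0.296, 1.551, -0.302]
contact_force: [0.8, 1.0, -0.1]
grip_width: 0.071
```

Emit:
drive_tool([
  [0, [0, 0, 0.2], [0, 0, 0]],
  [0, [0, 0, 0.6], [0, 0, 0]],
  [0, [0, 0, 1.1], [0, 0, 0]],
  [0, [0, 0, 1.5], [0, 0, 0]],
  [0, [0, 0, 1.5], [0, 0, 0]],
])

```text
time_s: 15.85
eef_pos: [0.4027, 0.2611, 0.0723]
tool_rot: [0.299, 1.547, -0.299]
contact_force: [0.6, 0.5, 0.2]
grip_width: 0.072
```

```bash
cat > bru.py <<'E'
from h import *
print(tool()[0],tool()[2],fix(),state()["grip_width"])
t=snap("top"); s=snap("side")
import sys
a=list(map(int,sys.argv[2:]))
save(sys.argv[1],np.hstack([cv2.resize(t["frame"][a[0]:a[0]+70,a[1]:a[1]+70],(400,400),interpolation=cv2.INTER_CUBIC),cv2.resize(s["frame"][a[2]:a[2]+80,a[3]:a[3]+80],(400,400))]))
E
python3 bru.py br2 200 185 145 210
```

```text
[0.40273944 0.26107939 0.07230243] 68.16634612030745 [0.   0.02 0.  ] 0.07221887532942295
```

View pics/br2.png

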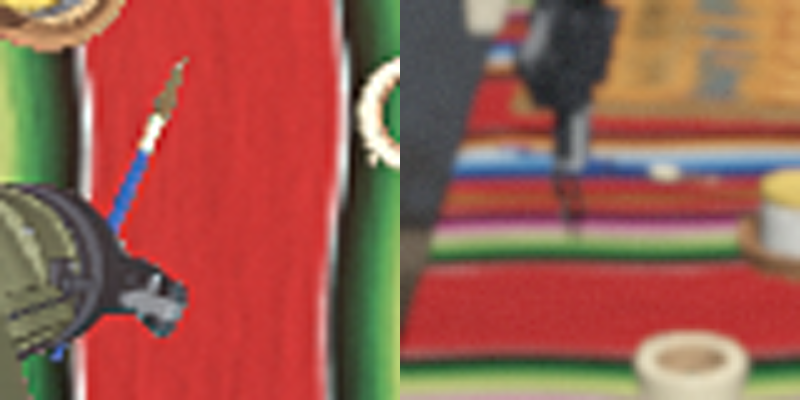

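```bash
python3 - <<'E'
from h import *
t=snap("top"); p,_,y=tool(); z=p[2]+.024
a=onplane(t,[(185+183/5.714,200+60/5.714),(185+55/5.714,200+358/5.714)],z)
d=a[0]-a[1]; print(a,"len",np.linalg.norm(d),"head",np.degrees(np.arctan2(d[1],d[0])))
u=d/np.linalg.norm(d); print("tool->tip",(a[0]-p)@u,"tool->end",(a[1]-p)@u,"side off",np.cross(u[:2],(a[0]-p)[:2]))
P=cloud(t); Q=P[205:235,200:222].reshape(-1,3); Q=Q[(Q[:,2]>.06)]; print("brush z",np.median(Q[:,2]),len(Q))
Q=Q[(Q[:,2]<.13)]; f=cv2.fitLine(Q.astype(np.float32),cv2.DIST_HUBER,0,.01,.01).ravel(); print("dir",f[:3])
E
```

```text
[[0.50300321 0.22139632 0.09342483]
 [0.3484441  0.28338967 0.09342483]] len 0.16652835698272136 head -21.855625037476997
tool->tip 0.10943760681702228 tool->end -0.05709075016569909 side off 0.0028192608307603395
brush z 0.09613229158131953 66
dir [ 0.9310208  -0.36233044 -0.0437831 ]<stdin>:5: DeprecationWarning: Arrays of 2-dimensional vectors are deprecated. Use arrays of 3-dimensional vectors instead. (deprecated in NumPy 2.0)
```

Brush held level at its balance point (tip 109 mm ahead, heading -22°). Carry it to the rest while turning +110°.

Emit:
drive_tool([
  [0, [0.2, -0.3, 0.05], [0, 0, 0.9]],
  [0, [0.5, -0.8, 0.1], [0, 0, 1.9]],
  [0, [0.9, -1.5, 0.15], [0, 0, 2.9]],
  [0, [1.3, -2.1, 0.2], [0, 0, 3.9]],
  [0, [1.6, -2.5, 0.2], [0, 0, 4.6]],
])

```text
time_s: 16.62
eef_pos: [0.4963, 0.1077, 0.0803]
tool_rot: [-0.337, 1.546, 0.329]
contact_force: [-0.2, 1.2, -0.0]
grip_width: 0.069
```

Emit:
drive_tool([
  [0, [0.3, -0.5, 0], [0, 0, 0.9]],
  [0, [0.7, -1.1, 0], [0, 0, 1.9]],
  [0, [1.2, -1.8, 0], [0, 0, 2.9]],
  [0, [1.6, -2.4, 0], [0, 0, 3.9]],
  [0, [1.9, -2.8, 0], [0, 0, 4.6]],
])

```text
time_s: 17.25
eef_pos: [0.6102, -0.0621, 0.0785]
tool_rot: [-0.958, 1.353, 0.952]
contact_force: [0.3, 0.9, 0.1]
grip_width: 0.072
```

```bash
python3 -c "
from h import *
p,R,y=tool();print(p,y,fix(),state()['qpos'].round(2)); print(((np.array([.6647,-.146,p[2]])-p)/.06).round(2),(178-y)/10)"
```

```text
[ 0.61023234 -0.06207191  0.0785269 ] 160.49930375378392 [0.02 0.   0.  ] [-0.1   0.49 -0.14  0.94 -0.   -1.33]
[ 0.91 -1.4   0.  ] 1.750069624621608
```

Emit:
drive_tool([
  [0, [0.4, -0.6, 0], [0.02, 0, 0.9]],
  [0, [0.8, -1.2, 0], [0.02, 0, 1.75]],
  [0, [0.91, -1.4, 0], [0.02, 0, 1.75]],
  [0, [0.91, -1.4, 0], [0.02, 0, 1.75]],
  [0, [0.91, -1.4, 0], [0.02, 0, 1.75]],
])

```text
time_s: 17.88
eef_pos: [0.6635, -0.1447, 0.0779]
tool_rot: [-1.182, 1.225, 1.185]
contact_force: [0.4, -0.1, -0.5]
grip_width: 0.071
```

```bash
python3 bru.py br3 135 285 205 290; python3 - <<'E'
from h import *
t=snap("top"); P=cloud(t); p=tool()[0]
Q=P[150:185,283:312].reshape(-1,3); Q=Q[(Q[:,2]>.075)&(Q[:,2]<.13)]; print(len(Q),Q.mean(0),Q.min(0),Q.max(0))
Q=P[135:185,283:360].reshape(-1,3);Q=Q[(Q[:,2]>.022)&(Q[:,2]<.05)]
for k in (Q[:,1]>-.136,Q[:,1]<-.136): print(k.sum(),Q[k].mean(0),Q[k].min(0),Q[k].max(0))
E
```

```text
[ 0.66352791 -0.14473187  0.07785084] 178.0202269973273 [-0.01 -0.01  0.  ] 0.07089329244010355
14 [ 0.66748175 -0.04614505  0.10285644] [ 0.6645949  -0.05373303  0.09929992] [ 0.67126528 -0.03290884  0.1077678 ]
49 [ 0.66452247 -0.10425498  0.0359853 ] [ 0.64298611 -0.11036211  0.02332271] [ 0.69078026 -0.09928019  0.04796322]<stdin>:5: RuntimeWarning: Mean of empty slice.
  ret = um.true_divide(
Traceback (most recent call last):
ValueError: zero-size array to reduction operation minimum which has no identity
```

View pics/br3.png

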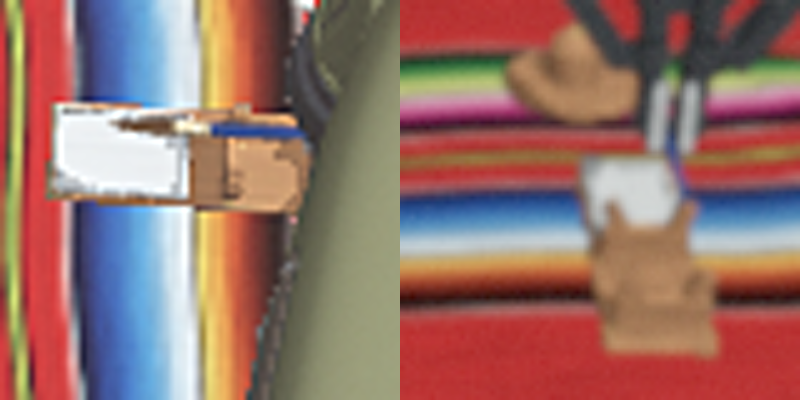

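```bash
python3 - <<'E'
from h import *
s=snap("side"); print(onplane(s,[(344.4,233),(346.4,242)],.102))
# notch post tops: near upright tips at crop (613,205),(690,205)
print(onplane(s,[(290+213/5,205+207/5),(290+290/5,205+207/5)],.044))
P=cloud(s);Q=P[228:243,343:348]; print(Q[::3,2].round(3))
Q=P[240:285,325:360].reshape(-1,3);Q=Q[(Q[:,2]>.024)&(Q[:,2]<.06)]
for k in (Q[:,1]>-.136,Q[:,1]<=-.136): 
  if k.sum(): print(k.sum(),Q[k].mean(0),Q[k].min(0),Q[k].max(0))
E
```

```text
[[ 0.66749523 -0.14508316  0.102     ]
 [ 0.66427275 -0.18846058  0.102     ]]
[[ 0.64830646 -0.11130564  0.044     ]
 [ 0.68832772 -0.11141713  0.044     ]]
[[ 0.667 -0.15   0.118]
 [ 0.667 -0.152  0.111]
 [ 0.667 -0.154  0.104]
 [ 0.663 -0.173  0.107]
 [ 0.661 -0.187  0.107]]
113 [ 0.66607105 -0.10922218  0.03416782] [ 0.64168693 -0.11666032  0.0240618 ] [ 0.68969021 -0.10011575  0.04646327]
126 [ 0.66271343 -0.17313004  0.03418809] [ 0.64008095 -0.1776869   0.02403606] [ 0.68739482 -0.16480896  0.04709299]
```

Both cameras put the brush within 2 mm of the rest's line. Lowering and releasing.

Emit:
drive_tool([
  [0, [0, 0, -0.4], [0, 0, 0]],
  [0, [0, 0, -0.7], [0, 0, 0]],
  [0, [0, 0, -0.95], [0, 0, 0]],
  [0, [0, 0, -1.1], [0, 0, 0]],
  [0, [0, 0, -1.1], [0, 0, 0]],
])

```text
time_s: 18.7
eef_pos: [0.6639, -0.1447, 0.0122]
tool_rot: [-1.184, 1.224, 1.185]
contact_force: [-0.1, -0.4, -0.2]
grip_width: 0.073
```

Emit:
drive_tool([
  [20, [0, 0, 0], [0, 0, 0]],
  [40, [0, 0, 0], [0, 0, 0]],
  [40, [0, 0, 0.2], [0, 0, 0]],
  [50, [0, 0, 1.0], [0, 0, 0]],
  [70, [0, 0, 1.5], [0, 0, 0]],
])

```text
time_s: 19.32
eef_pos: [0.6651, -0.145, 0.1056]
tool_rot: [-1.186, 1.222, 1.182]
contact_force: [-0.2, -0.4, 0.4]
grip_width: 0.689
```

Emit:
drive_tool([
  [100, [-0.8, 0.2, 0], [0, 0, 0]],
  [100, [-1.7, 0.4, 0], [0, 0, 0]],
  [100, [-2.6, 0.6, -0.2], [0, 0, 0]],
  [100, [-3.3, 0.71, -0.5], [0, 0, 0]],
  [100, [-3.3, 0.71, -0.5], [0, 0, 0]],
])

```text
time_s: 19.95
eef_pos: [0.4602, -0.101, 0.0745]
tool_rot: [-1.181, 1.227, 1.188]
contact_force: [0.6, -0.1, 0.9]
grip_width: 0.997
```

```bash
python3 - <<'E'
from h import *
p,R,y=tool();print(p,y,fix(),state()['grip_width'])
s=snap("side"); P=cloud(s)
Q=P[238:270,250:278].reshape(-1,3);Q=Q[(Q[:,2]>.012)&(Q[:,2]<.03)]; print("small from side",len(Q),Q.mean(0),Q.min(0),Q.max(0))
t=snap("top");T=cloud(t)
# brush check: top
m=cv2.inRange(cv2.cvtColor(t["frame"],cv2.COLOR_RGB2HSV),(100,90,40),(135,255,255)); 
Q=T[148:182,313:358].reshape(-1,3); k=m[148:182,313:358].ravel()>0; print("blue",k.sum(),Q[k].mean(0),Q[k].min(0),Q[k].max(0))
save("chk1",np.hstack([cv2.resize(t["frame"][140:210,290:360],(400,400),interpolation=cv2.INTER_CUBIC),cv2.resize(s["frame"][210:290,240:360],(600,400))[:,:400+0]]))
E
```

```text
[ 0.46016116 -0.10097837  0.07447566] 178.05142073057925 [-0.01 -0.03  0.  ] 0.9971465787736872
small from side 191 [ 0.46652214 -0.10838008  0.01918004] [ 0.44315202 -0.12995137  0.01206567] [ 0.49003579 -0.08007029  0.0240962 ]
blue 61 [ 0.66574672 -0.13260968  0.0352937 ] [ 0.66037986 -0.19775932  0.00390774] [ 0.71311011 -0.06587209  0.04403969]
```

View pics/chk1.png

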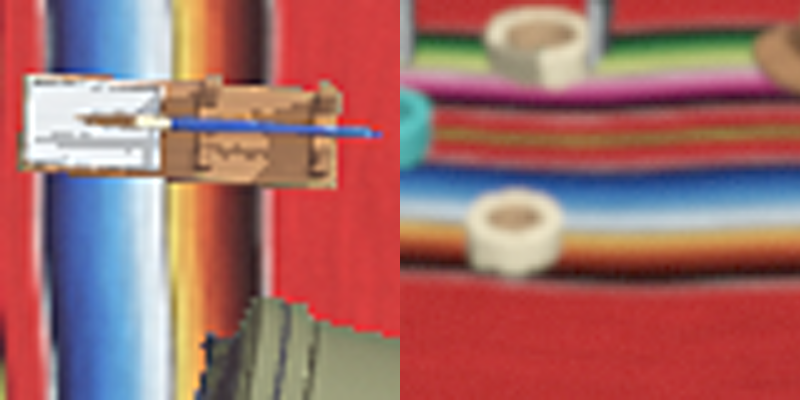

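Brush lies in both notches with its hair over the dish (blue mean z 35 mm). Now the small roll.

Emit:
drive_tool([
  [100, [0.1, -0.04, -0.3], [0, 0, 0]],
  [100, [0.1, -0.04, -0.7], [0, 0, 0]],
  [100, [0.1, -0.04, -1.1], [0, 0, 0]],
  [100, [0.1, -0.04, -1.4], [0, 0, 0]],
  [100, [0.1, -0.04, -1.5], [0, 0, 0]],
])

```text
time_s: 20.68
eef_pos: [0.4762, -0.1055, -0.0134]
tool_rot: [-1.188, 1.22, 1.178]
contact_force: [-0.0, -0.9, 1.3]
grip_width: 1.0
```

Emit:
drive_tool([
  [0, [0, 0, 0], [0, 0, 0]],
  [0, [0, 0, 0], [0, 0, 0]],
  [0, [0, 0, 0], [0, 0, 0]],
  [0, [0, 0, 0], [0, 0, 0]],
  [0, [0, 0, 0], [0, 0, 0]],
])

```text
time_s: 21.3
eef_pos: [0.4778, -0.1058, -0.012]
tool_rot: [-1.19, 1.218, 1.176]
contact_force: [0.8, 0.6, 7.5]
grip_width: 0.546
```

Emit:
drive_tool([
  [0, [0, 0, 0.2], [0, 0, 0]],
  [0, [0, 0, 0.6], [0, 0, 0]],
  [0, [0, 0, 1.1], [0, 0, 0]],
  [0, [0, 0, 1.5], [0, 0, 0]],
  [0, [0, 0, 1.5], [0, 0, 0]],
])

```text
time_s: 21.92
eef_pos: [0.4799, -0.1063, 0.0805]
tool_rot: [-1.194, 1.215, 1.172]
contact_force: [0.7, -0.2, -0.8]
grip_width: 0.547
```

```bash
python3 - <<'E'
from h import *
p,R,y=tool();print(p,y,fix(),state()['grip_width'])
print("to hub",((np.array([.570,-.3215,p[2]])-p)/.06).round(2))
E
```

```text
[ 0.47992892 -0.10631047  0.08050316] 178.06413864965333 [0.02 0.09 0.  ] 0.5469820314782026
to hub [ 1.5  -3.59  0.  ]
```

Emit:
drive_tool([
  [0, [0.3, -0.8, 0], [0.02, 0.09, 0]],
  [0, [0.7, -1.7, 0], [0.02, 0.09, 0]],
  [0, [1.1, -2.6, 0], [0.02, 0.09, 0]],
  [0, [1.4, -3.3, 0], [0.02, 0.09, 0]],
  [0, [1.5, -3.59, 0], [0.02, 0.09, 0]],
])

```text
time_s: 22.55
eef_pos: [0.5703, -0.3243, 0.079]
tool_rot: [-1.182, 1.226, 1.183]
contact_force: [-1.3, 0.4, -0.3]
grip_width: 0.549
```

Emit:
drive_tool([
  [0, [0, 0, 0], [0, 0, 0]],
  [0, [0, 0, 0], [0, 0, 0]],
  [0, [0, 0, 0], [0, 0, 0]],
  [0, [0, 0, 0], [0, 0, 0]],
  [0, [0, 0, 0], [0, 0, 0]],
])

```text
time_s: 23.18
eef_pos: [0.5704, -0.3238, 0.0793]
tool_rot: [-1.183, 1.225, 1.183]
contact_force: [0.1, -0.4, -0.3]
grip_width: 0.546
```

```bash
cat > roll.py <<'E'
from h import *
import sys
n,hx,hy=sys.argv[1],float(sys.argv[2]),float(sys.argv[3])
p,R,y=tool();print(p,y,fix(),state()['grip_width'])
out=[]
for c in("top","side"):
    s=snap(c);P=cloud(s); q=s["camera_from_world"]@np.array([hx,hy,.06,1]); u=int(s["cx"]-s["fx"]*q[0]/q[2]); v=int(s["cy"]+s["fy"]*q[1]/q[2])
    f=s["frame"][v-40:v+40,u-40:u+40]; Q=P[v-40:v+40,u-40:u+40].reshape(-1,3); h=cv2.cvtColor(f,cv2.COLOR_RGB2HSV); m=cv2.inRange(h,(12,10,150),(42,100,255)).ravel()>0
    g=Q[m&(np.hypot(Q[:,0]-p[0],Q[:,1]-p[1])<.045)&(Q[:,2]>p[2]+.004)&(Q[:,2]<p[2]+.06)]
    if len(g): print(c,len(g),"roll mean",g.mean(0).round(4),"lo",np.percentile(g,2,0).round(4),"hi",np.percentile(g,98,0).round(4))
    w=Q[(np.hypot(Q[:,0]-hx,Q[:,1]-hy)<.03)&(Q[:,2]>.024)&(Q[:,2]<.045)]
    if len(w): print(c,len(w),"post",w.mean(0).round(4),w.min(0).round(4),w.max(0).round(4))
    out.append(cv2.resize(f,(400,400),interpolation=cv2.INTER_CUBIC))
save(n,np.hstack(out))
E
python3 roll.py sm1 .570 -.3215
```

```text
[ 0.57037815 -0.32376251  0.07934795] 177.97538714095288 [-0. -0.  0.] 0.5456360812694925
top 90 roll mean [ 0.5708 -0.3066  0.1099] lo [ 0.5503 -0.3212  0.1028] hi [ 0.5915 -0.2955  0.1149]
side 442 roll mean [ 0.5702 -0.3285  0.1079] lo [ 0.5484 -0.3466  0.0939] hi [ 0.5923 -0.3006  0.1143]
side 57 post [ 0.57   -0.329   0.0329] [ 0.5625 -0.3342  0.0253] [ 0.5772 -0.3228  0.0405]
```

View pics/sm1.png

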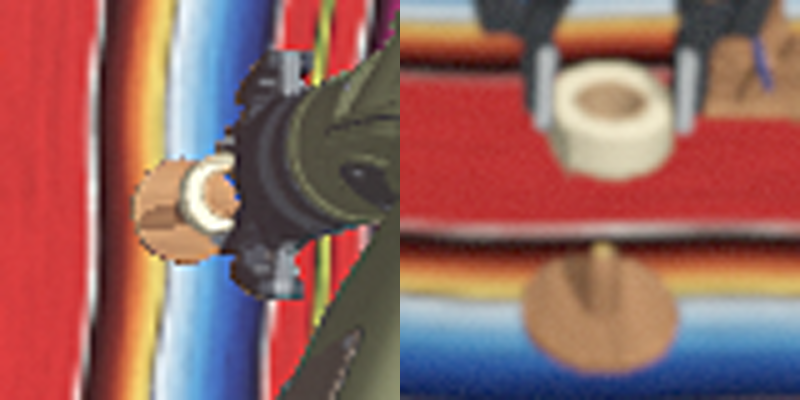

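```bash
cat > q.py <<'E'
from h import *
def cropctr(s,hx,hy):
    q=s["camera_from_world"]@np.array([hx,hy,.06,1]); return int(s["cx"]-s["fx"]*q[0]/q[2])-40,int(s["cy"]+s["fy"]*q[1]/q[2])-40
E
python3 - <<'E'
from q import *
s=snap("side"); u,v=cropctr(s,.570,-.3215)
f=lambda x,y:(u+x/5-.4,v+y/5-.4)
print("roll top outer",onplane(s,[f(152,98),f(272,98),f(212,62),f(212,138),f(210,101)],.1113).round(4))
print("post top, base L/R/near",onplane(s,[f(203,246)],.038).round(4),onplane(s,[f(122,313),f(278,313),f(200,374)],.009).round(4))
t=snap("top"); u,v=cropctr(t,.570,-.3215)
print("top: roll left edge",onplane(t,[f(182,195),f(200,195)],.1113).round(4),"base left/top/bottom", onplane(t,[f(132,210),f(182,157),f(182,264)],.009).round(4))
E
```

```text
roll top outer [[ 0.5472 -0.3198  0.1113]
 [ 0.5954 -0.3202  0.1113]
 [ 0.5741 -0.2941  0.1113]
 [ 0.5684 -0.347   0.1113]
 [ 0.5703 -0.322   0.1113]]
post top, base L/R/near [[ 0.5715 -0.3208  0.038 ]] [[ 0.5383 -0.3279  0.009 ]
 [ 0.6039 -0.3289  0.009 ]
 [ 0.5673 -0.3647  0.009 ]]
top: roll left edge [[ 0.5686 -0.2926  0.1113]
 [ 0.5688 -0.303   0.1113]] base left/top/bottom [[ 0.5699 -0.2894  0.009 ]
 [ 0.6042 -0.3209  0.009 ]
 [ 0.5362 -0.3211  0.009 ]]
```

Emit:
drive_tool([
  [0, [0, -0.07, -0.2], [0, 0, 0]],
  [0, [0, -0.07, -0.5], [0, 0, 0]],
  [0, [0, -0.07, -0.75], [0, 0, 0]],
  [0, [0, -0.07, -0.75], [0, 0, 0]],
  [0, [0, -0.07, -0.75], [0, 0, 0]],
])

```text
time_s: 24.0
eef_pos: [0.5706, -0.3285, 0.0342]
tool_rot: [-1.182, 1.226, 1.183]
contact_force: [0.4, -0.9, -0.5]
grip_width: 0.551
```

```bash
python3 - <<'E'
from q import *
p,R,y=tool();print(p,y,fix(),state()['grip_width'])
s=snap("side"); q=s["camera_from_world"]@np.array([.570,-.3215,.04,1]); u=int(s["cx"]-s["fx"]*q[0]/q[2])-20; v=int(s["cy"]+s["fy"]*q[1]/q[2])-22
print(u,v); a=cv2.resize(s["frame"][v:v+44,u:u+40],None,fx=12,fy=12,interpolation=cv2.INTER_CUBIC)
t=snap("top"); q=t["camera_from_world"]@np.array([.570,-.3215,.04,1]); u=int(t["cx"]-t["fx"]*q[0]/q[2])-17; v=int(t["cy"]+t["fy"]*q[1]/q[2])-22
print(u,v); b=cv2.resize(t["frame"][v:v+44,u:u+26],None,fx=12,fy=12,interpolation=cv2.INTER_CUBIC)
save("sm2",np.hstack([a,b]))
E
```

```text
[ 0.5705704  -0.32852277  0.0342405 ] 177.94648648233206 [-0.  0. -0.] 0.550588201923342
290 278
378 170
```

View pics/sm2.png

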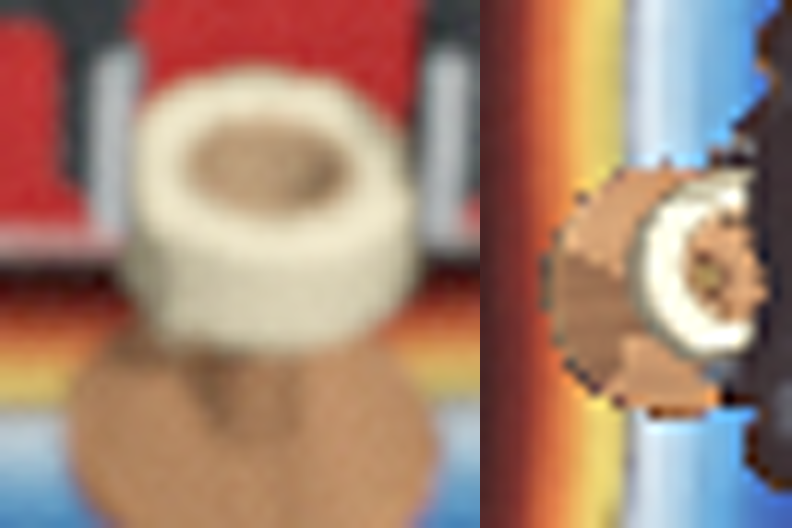

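```bash
python3 - <<'E'
from q import *
t=snap("top"); s=snap("side")
f=lambda x,y:(378+(x-480)/12-.46,170+y/12-.46)
print("ring",onplane(t,[f(741,266),f(642,266),f(730,175),f(730,357)],.066).round(4),"post",onplane(t,[f(708,275)],.038).round(4))
print("base",onplane(t,[f(548,290),f(670,165),f(670,415)],.009).round(4))
g=lambda x,y:(290+x/12-.46,278+y/12-.46)
print("side ring L,R,far,hole near/far",onplane(s,[g(135,155),g(410,170),g(262,68),g(262,115),g(262,212)],.066).round(4),"post L R",onplane(s,[g(222,400),g(297,400)],.02).round(4),"base L R",onplane(s,[g(70,435),g(437,435)],.009).round(4))
E
```

```text
ring [[ 0.5706 -0.3241  0.066 ]
 [ 0.5702 -0.2993  0.066 ]
 [ 0.5936 -0.3213  0.066 ]
 [ 0.5476 -0.3214  0.066 ]] post [[ 0.5712 -0.3239  0.038 ]]
base [[ 0.5696 -0.29    0.009 ]
 [ 0.6033 -0.3221  0.009 ]
 [ 0.537  -0.3223  0.009 ]]
side ring L,R,far,hole near/far [[ 0.5485 -0.3225  0.066 ]
 [ 0.595  -0.3272  0.066 ]
 [ 0.5727 -0.2981  0.066 ]
 [ 0.5713 -0.3116  0.066 ]
 [ 0.5686 -0.3382  0.066 ]] post L R [[ 0.5648 -0.3309  0.02  ]
 [ 0.5779 -0.3311  0.02  ]] base L R [[ 0.5391 -0.3266  0.009 ]
 [ 0.6035 -0.3276  0.009 ]]
```

Roll (0.5706,-0.324) and post (0.571,-0.324) are aligned. Lowering.

Emit:
drive_tool([
  [0, [0, 0, -0.15], [0, 0, 0]],
  [0, [0, 0, -0.3], [0, 0, 0]],
  [0, [0, 0, -0.45], [0, 0, 0]],
  [0, [0, 0, -0.58], [0, 0, 0]],
  [0, [0, 0, -0.6], [0, 0, 0]],
])

```text
time_s: 24.82
eef_pos: [0.5703, -0.3283, -0.0022]
tool_rot: [-1.182, 1.226, 1.183]
contact_force: [0.2, -0.7, -0.3]
grip_width: 0.545
```

Emit:
drive_tool([
  [100, [0, 0, 0], [0, 0, 0]],
  [100, [0, 0, 0], [0, 0, 0]],
  [100, [0, 0, 0], [0, 0, 0]],
  [100, [0, 0, 0.5], [0, 0, 0]],
  [100, [0, 0, 1.2], [0, 0, 0]],
])

```text
time_s: 25.45
eef_pos: [0.5691, -0.3276, 0.0694]
tool_rot: [-1.18, 1.227, 1.186]
contact_force: [0.4, -0.9, 0.6]
grip_width: 1.0
```

```bash
python3 - <<'E'
from q import *
p,R,y=tool();print(p,y,fix(),state()['qpos'].round(2))
s=snap("side");P=cloud(s); Q=P[280:330,285:340]; f=s["frame"][280:330,285:340]; m=cv2.inRange(cv2.cvtColor(f,cv2.COLOR_RGB2HSV),(12,10,150),(42,100,255))>0
g=Q[m];g=g[g[:,2]<.06]; print(len(g),g.mean(0),np.percentile(g,2,0),np.percentile(g,98,0))
print("to large",((np.array([.481,.1045,p[2]])-p)/.06).round(2))
E
```

```text
[ 0.56914001 -0.32761432  0.06938476] 177.95128447374182 [-0.01 -0.02  0.  ] [-0.52  0.57 -0.02  0.98  0.   -2.06]
505 [ 0.57209965 -0.331142    0.02219278] [ 0.52849148 -0.35124277  0.00420275] [ 0.62337184 -0.27517007  0.03235906]
to large [-1.47  7.2   0.  ]
```

Emit:
drive_tool([
  [100, [-0.2, 0.8, 0.2], [0, 0, 0]],
  [100, [-0.4, 1.7, 0.2], [0, 0, 0]],
  [100, [-0.6, 2.6, 0.2], [0, 0, 0]],
  [100, [-0.8, 3.5, 0.2], [0, 0, 0]],
  [100, [-0.9, 4.3, 0.2], [0, 0, 0]],
])

```text
time_s: 26.12
eef_pos: [0.5184, -0.0702, 0.0892]
tool_rot: [-1.189, 1.223, 1.176]
contact_force: [0.2, 0.6, 0.3]
grip_width: 1.003
```

Emit:
drive_tool([
  [100, [-0.2, 0.8, 0], [0, 0, 0]],
  [100, [-0.4, 1.6, 0], [0, 0, 0]],
  [100, [-0.55, 2.5, 0], [0, 0, 0]],
  [100, [-0.55, 2.9, 0], [0, 0, 0]],
  [100, [-0.55, 2.9, 0], [0, 0, 0]],
])

```text
time_s: 26.75
eef_pos: [0.4857, 0.1054, 0.0896]
tool_rot: [-1.191, 1.22, 1.178]
contact_force: [-0.5, 0.3, 0.4]
grip_width: 1.001
```

```bash
python3 - <<'E'
from q import *
p,R,y=tool();print(p,y,fix(),state()['qpos'].round(2))
s=snap("side");P=cloud(s); Q=P[205:235,250:290]; f=s["frame"][205:235,250:290]; m=cv2.inRange(cv2.cvtColor(f,cv2.COLOR_RGB2HSV),(12,10,150),(42,110,255))>0
g=Q[m];g=g[(g[:,2]<.04)&(g[:,2]>.014)]; print(len(g),g.mean(0),np.percentile(g,2,0),np.percentile(g,98,0))
print("to large",((np.array([.481,.1045,-.013])-p)/.06).round(2))
E
```

```text
[0.48567435 0.1053853  0.08964419] 178.1427617216882 [0.02 0.05 0.  ] [ 0.22  0.29 -0.43  0.84 -0.   -1.32]
199 [0.48104041 0.09742922 0.02211106] [0.45181107 0.06930677 0.01438396] [0.51058512 0.12949496 0.02662186]
to large [-0.08 -0.01 -1.71]
```

Emit:
drive_tool([
  [100, [-0.08, -0.01, -0.3], [0.02, 0.05, 0]],
  [100, [-0.08, -0.01, -0.6], [0.02, 0.05, 0]],
  [100, [-0.08, -0.01, -0.95], [0.02, 0.05, 0]],
  [100, [-0.08, -0.01, -0.95], [0.02, 0.05, 0]],
  [100, [-0.08, -0.01, -0.95], [0.02, 0.05, 0]],
])

```text
time_s: 27.42
eef_pos: [0.4813, 0.1029, 0.0331]
tool_rot: [-1.183, 1.226, 1.183]
contact_force: [-0.2, 1.0, 0.7]
grip_width: 1.0
```

```bash
python3 - <<'E'
from q import *
p,R,y=tool();print(p,y,fix()); print("to large",((np.array([.481,.1045,-.014])-p)/.06).round(2))
E
```

```text
[0.4813266  0.10293894 0.03311694] 177.98071806118116 [0. 0. 0.]
to large [-0.01  0.03 -0.79]
```

Emit:
drive_tool([
  [100, [-0.01, 0.03, -0.2], [0, 0, 0]],
  [100, [-0.01, 0.03, -0.4], [0, 0, 0]],
  [100, [-0.01, 0.03, -0.6], [0, 0, 0]],
  [100, [-0.01, 0.03, -0.79], [0, 0, 0]],
  [100, [-0.01, 0.03, -0.79], [0, 0, 0]],
])

```text
time_s: 28.05
eef_pos: [0.4795, 0.1045, -0.0156]
tool_rot: [-1.183, 1.228, 1.185]
contact_force: [-0.2, 0.0, -0.8]
grip_width: 0.998
```

Emit:
drive_tool([
  [0, [0, 0, 0], [0, 0, 0]],
  [0, [0, 0, 0], [0, 0, 0]],
  [0, [0, 0, 0], [0, 0, 0]],
  [0, [0, 0, 0], [0, 0, 0]],
  [0, [0, 0, 0], [0, 0, 0]],
])

```text
time_s: 28.68
eef_pos: [0.4798, 0.1046, -0.0145]
tool_rot: [-1.183, 1.227, 1.184]
contact_force: [-2.1, -1.4, 6.3]
grip_width: 0.751
```

Emit:
drive_tool([
  [0, [0, 0, 0.2], [0, 0, 0]],
  [0, [0, 0, 0.6], [0, 0, 0]],
  [0, [0, 0, 1.1], [0, 0, 0]],
  [0, [0, 0, 1.5], [0, 0, 0]],
  [0, [0, 0, 1.5], [0, 0, 0]],
])

```text
time_s: 29.3
eef_pos: [0.482, 0.1051, 0.078]
tool_rot: [-1.185, 1.222, 1.181]
contact_force: [-0.4, 0.4, -1.0]
grip_width: 0.748
```

```bash
python3 - <<'E'
from q import *
p,R,y=tool();print(p,y,fix(),state()['grip_width']); print("to hub",((np.array([.656,.105,p[2]])-p)/.06).round(2))
E
```

```text
[0.48201749 0.10508007 0.07800574] 177.99400963470165 [-0.    0.02 -0.  ] 0.7483507187269031
to hub [ 2.9 -0.   0. ]
```

Emit:
drive_tool([
  [0, [0.7, 0, 0], [0, 0, 0]],
  [0, [1.5, 0, 0], [0, 0, 0]],
  [0, [2.3, 0, 0], [0, 0.02, 0]],
  [0, [2.9, 0, 0], [0, 0.02, 0]],
  [0, [2.9, 0, 0], [0, 0.02, 0]],
])

```text
time_s: 29.92
eef_pos: [0.6583, 0.1049, 0.0763]
tool_rot: [-1.183, 1.225, 1.183]
contact_force: [-0.4, 0.1, 0.3]
grip_width: 0.75
```

Emit:
drive_tool([
  [0, [0, 0, -0.2], [0, 0, 0]],
  [0, [0, 0, -0.5], [0, 0, 0]],
  [0, [0, 0, -0.65], [0, 0, 0]],
  [0, [0, 0, -0.65], [0, 0, 0]],
  [0, [0, 0, -0.65], [0, 0, 0]],
])

```text
time_s: 30.55
eef_pos: [0.6583, 0.105, 0.0378]
tool_rot: [-1.183, 1.224, 1.182]
contact_force: [0.6, -0.7, -1.2]
grip_width: 0.754
```

```bash
python3 - <<'E'
from q import *
p,R,y=tool();print(p,y,fix(),state()['grip_width'])
o=[]
for n,w in(("side",(22,20,22,26)),("top",(22,16,22,16))):
    s=snap(n); q=s["camera_from_world"]@np.array([.656,.105,.04,1]); u=int(s["cx"]-s["fx"]*q[0]/q[2])-w[0]; v=int(s["cy"]+s["fy"]*q[1]/q[2])-w[2]
    print(n,u,v); o.append(cv2.resize(s["frame"][v:v+44,u:u+33 if n=="top" else u+44],None,fx=10,fy=10,interpolation=cv2.INTER_CUBIC))
save("lg1",np.hstack(o))
E
```

```text
[0.65832316 0.10500727 0.03783703] 177.9588678930114 [-0.    0.01 -0.  ] 0.7541677874464155
side 302 189
top 236 140
```

View pics/lg1.png

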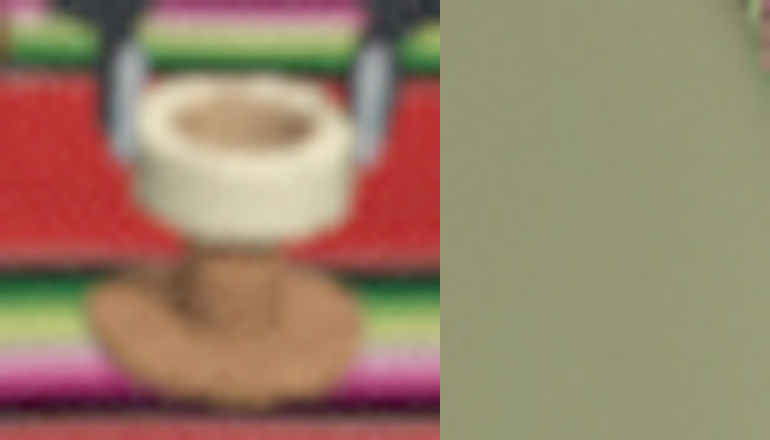

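```bash
python3 - <<'E'
from q import *
s=snap("side"); g=lambda x,y:(302+x/10-.45,189+y/10-.45)
z=tool()[0][2]+.0385; print(z)
print("ring L,R,far, hole far/near",onplane(s,[g(133,125),g(355,125),g(240,73),g(240,92),g(240,153)],z).round(4))
print("ring bottom near",onplane(s,[g(242,243)],z-.024).round(4))
print("post L R",onplane(s,[g(188,280),g(282,280)],.028).round(4),"base L R near",onplane(s,[g(87,310),g(363,310),g(245,405)],.009).round(4))
P=cloud(s); 
def st(n,a,b,c,d,lo,hi):
    Q=P[189+a:189+b,302+c:302+d].reshape(-1,3);Q=Q[(Q[:,2]>lo)&(Q[:,2]<hi)];print(n,len(Q),Q.mean(0).round(4),np.percentile(Q,3,0).round(4),np.percentile(Q,97,0).round(4))
st("ring",6,25,12,37,z-.026,z+.006); st("post",24,33,19,28,.018,.04); st("base",29,42,8,38,.005,.018)
E
```

```text
0.07667574630581972
ring L,R,far, hole far/near [[0.6244 0.1012 0.0767]
 [0.6924 0.1019 0.0767]
 [0.6626 0.1415 0.0767]
 [0.6605 0.1266 0.0767]
 [0.6543 0.081  0.0767]]
ring bottom near [[0.6549 0.0688 0.0527]]
post L R [[0.6433 0.0936 0.028 ]
 [0.6724 0.0937 0.028 ]] base L R near [[0.6148 0.1105 0.009 ]
 [0.702  0.1109 0.009 ]
 [0.6559 0.0479 0.009 ]]
ring 312 [0.6571 0.0949 0.0707] [0.6249 0.0701 0.057 ] [0.6905 0.1288 0.0796]
post 66 [0.657  0.0922 0.0292] [0.6452 0.0864 0.0187] [0.6706 0.0976 0.0389]
base 282 [0.6557 0.0828 0.0096] [0.6139 0.0481 0.0052] [0.6982 0.1183 0.0143]
```

Emit:
drive_tool([
  [0, [0, 0, -0.1], [0, 0, 0]],
  [0, [0, 0, -0.2], [0, 0, 0]],
  [0, [0, 0, -0.3], [0, 0, 0]],
  [0, [0, 0, -0.4], [0, 0, 0]],
  [0, [0, 0, -0.4], [0, 0, 0]],
])

```text
time_s: 31.32
eef_pos: [0.6581, 0.1049, 0.0133]
tool_rot: [-1.183, 1.225, 1.183]
contact_force: [0.6, -0.8, -0.1]
grip_width: 0.749
```

No contact and the bore is round the post (roll underside at about 28 mm, below the 41 mm top). Finish lowering.

Emit:
drive_tool([
  [0, [0, 0, -0.1], [0, 0, 0]],
  [0, [0, 0, -0.2], [0, 0, 0]],
  [0, [0, 0, -0.3], [0, 0, 0]],
  [0, [0, 0, -0.3], [0, 0, 0]],
  [100, [0, 0, -0.3], [0, 0, 0]],
])

```text
time_s: 31.95
eef_pos: [0.6582, 0.1049, -0.0048]
tool_rot: [-1.183, 1.225, 1.183]
contact_force: [-0.7, 1.1, -0.4]
grip_width: 0.937
```

Emit:
drive_tool([
  [100, [0, 0, 0], [0, 0, 0]],
  [100, [0, 0, 0], [0, 0, 0]],
  [100, [0, 0, 0.5], [0, 0, 0]],
  [100, [0, 0, 1.5], [0, 0, 0]],
  [100, [0, 0, 2.0], [0, 0, 0]],
])

```text
time_s: 32.58
eef_pos: [0.6599, 0.1052, 0.1188]
tool_rot: [-1.184, 1.221, 1.18]
contact_force: [1.2, 0.5, 0.1]
grip_width: 1.001
```

Emit:
drive_tool([
  [100, [-1.0, 0, 0], [0, 0, 0]],
  [100, [-2.0, 0, 0.5], [0, 0, 0]],
  [100, [-3.0, 0, 0.8], [0, 0, 0]],
  [100, [-4.0, 0, 1.0], [0, 0, 0]],
  [100, [-4.5, 0, 1.0], [0, 0, 0]],
])

```text
time_s: 33.2
eef_pos: [0.3873, 0.105, 0.1798]
tool_rot: [-1.185, 1.219, 1.179]
contact_force: [0.3, 0.0, 0.7]
grip_width: 1.0
```

```bash
python3 - <<'E'
from q import *
print(tool()[0],state()["contact_force"].round(1))
t=snap("top");s=snap("side"); T=cloud(t)
def ring(n,x,y,r,lo,hi):
    m=(np.hypot(T[...,0]-x,T[...,1]-y)<r)&(T[...,2]>lo)&(T[...,2]<hi); Q=T[m]; c,rr=cv2.minEnclosingCircle(Q[:,:2].astype(np.float32))
    A=np.c_[Q[:,:2]-[x,y],np.ones(len(Q))]; k=np.linalg.lstsq(A,Q[:,2],rcond=None)[0]; print(n,len(Q),Q.mean(0).round(4),"mec",np.round(c,4),round(rr,4),"slope",k[:2].round(3),"z",k[2].round(4))
ring("large",.658,.105,.036,.024,.037); ring("largepost",.658,.105,.016,.037,.06)
ring("small",.571,-.324,.028,.02,.034); ring("jar",.561,.312,.032,.05,.068); ring("block",.387,-.394,.07,.022,.04)
save("fin",np.hstack([cv2.resize(t["frame"][135:275,175:435],(500,269),interpolation=cv2.INTER_CUBIC)[:, :], cv2.resize(s["frame"][170:370,180:403],(300,269))]))
E
```

```text
[0.38725078 0.1050193  0.17981923] [0.3 0.  0.7]
large 239 [0.6567 0.1047 0.0325] mec [0.6572 0.1053] 0.0332 slope [0.005 0.003] z 0.0325
largepost 53 [0.6572 0.105  0.0401] mec [0.6571 0.105 ] 0.0146 slope [-0.031  0.046] z 0.04
small 173 [ 0.5699 -0.3235  0.0279] mec [ 0.5691 -0.3247] 0.026 slope [-0.01  -0.017] z 0.0279
jar 287 [0.5603 0.313  0.0574] mec [0.5609 0.3136] 0.0294 slope [-0.004  0.019] z 0.0574
block 796 [ 0.3866 -0.3945  0.0295] mec [ 0.3873 -0.3962] 0.0625 slope [ 0.001 -0.008] z 0.0295
```

View pics/fin.png

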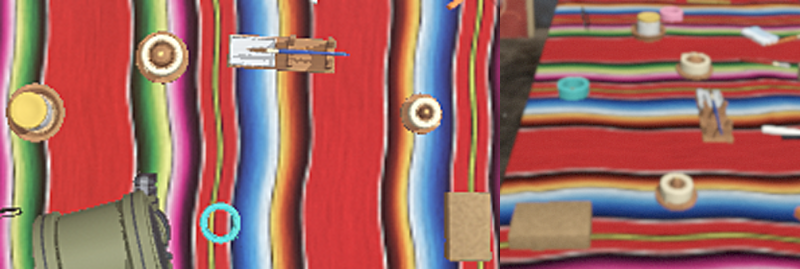

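The final picture shows both rolls flat on their hubs, (162,55) and (424,112). The jar is in its holder (35,112), the brush lies across the rest with its hair over the dish (288,50), and the block is unmoved.

```bash
python3 -c "
from rig import *
print(hand_in())"
```

```text
the job is handed in; nothing more can be done
None
```

All four things are in their places and the job is handed in at about 33 s of the 102 s allowed. I put the jar in its holder first, then the brush on the rest, then the small roll and the large roll on their hubs. The hand-in gave no verdict.

My last checks, from the top camera with the arm clear:

| Thing | Offset from its place | Top height, measured (expected) | Tilt |
|---|---|---|---|
| Large roll | within 1 mm of the post | 32.5 mm (33) | under 1° |
| Small roll | within about 2 mm of the hub axis | 27.9 mm (29) | about 1° |
| Jar | within 2 mm of the holder axis | 57.4 mm (58) | about 1° |

- **Brush:** it lay in both notches, handle about 35 mm above the table, within about 2 mm of the rest's line, with the hair over the dish. I measured this just after releasing it. In the last picture I checked it only by eye.
- **Sanding block:** it has not moved by more than about 1 mm.

**What went wrong or disagreed:**
- The first jar grip slipped off. The fingertips stood about 20 mm above the reported TCP, and I allowed for that afterwards, so the brush took three closings to grip.
- The side camera's y readings were 4–6 mm off the top camera's. I relied on the top camera, except at the thick hub, where the arm hid its view and I used the side camera.

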